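# Hang a label roll on a slanted keyed spindle and pin it

## Robot

A 6-joint arm with a two-finger parallel gripper is mounted at the origin on a cart in front of the work surface, level with it; the furniture and walls round the work are solid. World frame = base frame: x ahead of the robot, y to its left, z up, the work surface at z = 0. Lengths are in mm, angles in rad, forces in N, time in s.
With the tool pointing down it reaches from about 350 to 950 mm from the base axis. Payload 17.4 kg.
Tool frame: the origin (TCP) lies midway between the tips of the shut fingers; the grasp point (between the pads) lies 19 mm behind it; z points along the fingers, y is the line along which they close (so a half turn about z gives the same grasp; the last joint's range is limited). The gripper opens to 93 mm and grips with 3 to 60 N. Pads are 15 mm wide; open, the fingers measure 128 mm over their backs; the gripper's body (75 mm by 188 mm) begins 65 mm behind the grasp point.
Start: joints at [1.173, 0.116, 1.442, -0, 1.584, -0.038], TCP at [237.667, 631.781, 218.646] pointing down, gripper open.
Joint ranges: [-2.83, 2.83], [-0.83, 2.19], [0.07, 2.5], [-1.14, 4.28], [0.01, 3], [-2.97, 2.97]. Speed limits (rad/s): [1.89, 1.89, 2.22, 3.14, 3.14, 3.14].

## Interface

Orientations are given as a unit quaternion [w, x, y, z].
In Python, from bench import manip gives the robot as it stands.
- The arm moves only by the shell command python3 -m crank 'ROWS' [FORCE]. ROWS is a JSON object of lists of equal length, an entry for each row: "delta_pos": the shift along the world's x, y, z as a fraction of full scale, a list of three; "twist": the turn, a rotation vector about the world's x, y, z as a fraction of full scale, a list of three; "hand": the gripper command: -1 is shut, 1 is fully open, values between are in proportion. A call has exactly 8 rows; each row shifts and turns the commanded pose from where the row before left it; what a row does not reach is not made up. Full scale, the value 1, is 0.2 m for a shift and 8 degrees for a turn. A row lasts 1/8 s, in which the tool goes at most 62.5 mm and 10.7 degrees, less where a joint would pass 70% of its speed; a pose out of reach is approached as far as the arm can. A call with a number of a shift or a turn outside -1 to 1 is refused whole. A call with a gripper value outside its range is refused whole. The fingers move at their own pace and stop on an object; FORCE is the grip in N (left out, the last holds). Time passes only in rows, so rows that do not move let the fingers close, or fill a call up. It gives the time, the measured TCP pose, the force, the opening and the grip force at its end, in the units of the state.
- manip.state(): the state, without advancing time (a new reading comes with each control period).
- manip.grab_frame(name): name is "scene" or "top" or "wrist"; returns the picture (384x512x3 uint8, red, green, blue); there is no depth.
- manip.get_calibration(name): a dict with "fx", "fy", "cx", "cy" (pixels), "rvec" (rotation vector, rad) and "tvec" (3), from world to camera coordinates, as OpenCV has them. Camera axes: x right, y down, z forward; pixel columns grow to the right and rows downward; lengths in mm; the calibration is good to about 2 mm. A picture is of the moment at which its call begins: read the wrist's pose just before it. get_calibration takes no time and is no camera call; for the wrist camera it gives the pose at the moment of the call.
- manip.sign_off(): hands the job in; it is judged then, once.
The state is a dict: "time": time; "joint_positions": joint angles; "joint_velocities": joint speeds; "effort": joint torques, N m; "eef_pos": TCP position; "tcp_rot": TCP orientation; "wrist_force": force on the tool from outside, world axes, zero at the start; "moment": the same for the moment, N m; "grip_width": opening from 0.0 (shut) to 1.0 (fully open); "finger_force": force on a finger pad.
Only numpy, scipy, OpenCV 4.12 (cv2) and the standard library are available. Lean on these libraries where they do the work, as an engineer would, in place of code of your own. Each camera call takes 0.05 s, during which the arm holds its last target. There are 200 camera calls.

## Task

Load the label stand: hang the label roll with the slotted grey core onto the slanted spindle, sliding it down along the rod, and turn it by feel until its slots drop over the cross-shaped driver and it sits fully home on the collar. Then take the round-headed pin from its cup and drop it into the hole in the end of the rod until it bottoms out, so that the roll cannot come off, and let go. Press the roll on lightly without forcing it, and leave the plain label roll and the roll of tape where they are.

Things in the scene. Friction and masses are not known exactly. Their poses are not given: they have to be found in the camera images.
- reel_center (a point): Centre (half-way up) of the loose label roll to hang: white paper cylinder, 60 mm across, 40 mm tall, 0.12 to 0.26 kg, standing on a flat face, its own z along the hole. Grey core (28 mm hole, 44 mm outside) with four radial slots in both faces, 10 mm wide, 9 mm deep, along the roll's +x, -x, +y, -y; either face may go down. The plain label roll is wider and lower.
- spindle: Slanted aluminium rod, 22 to 26 mm thick, of the fixed roll stand, leaning 40 degrees from vertical, roughly toward the robot. Origin: on its axis, in the top face of the 48 mm round collar that the roll finally sits on, 98 mm above the table; z points up along the rod to its free tip. Fully home, the roll's centre is 20 mm from the origin along z.
- spindle_tip (a point): Centre of the free end of the rod, 70 mm from the collar, with a 14 mm hole for the pin, 36 mm deep along the rod, flat-bottomed. The rod is 22 mm across here and 26 mm on its lowest 22 mm, with a taper between, so the roll's 28 mm hole has 3 mm of play all round at first and 1 mm at the bottom.
- driver_top (a point): Centre of the top of the steel driver, a cross of two bars 36 mm long and 5 mm wide that stands 7 mm up from the collar round the rod. Its angle about the rod differs every time and is not reported; a stiff brake (0.4 N m) holds it. A roll not lined up stops 7 mm short; at most a quarter turn brings its slots over the cross (about 5 degrees to spare either way).
- label_roll: Plain white label roll, 68 mm across, 26 mm tall, loose, origin under its centre; not to be used or moved.
- tape: Roll of tan tape, 102 mm across, 25 mm tall, loose, lying flat, origin under its centre; not to be moved.
- pin_head (a point): Centre of the head of the loose steel retaining pin (70 g) that stands upright in a fixed round cup (28 mm across, rim 45 mm above the table, foot 52 mm across). Head: 34 mm across, 18 mm tall, top 63 mm above the table. Below it a shank 11 mm across, 40 mm long, its last 6 mm tapered; own z points from shank to head. Bottomed out, the head's underside stands 4 mm off the rod's end.
Not all that is in view belongs to the job. What is meant by the part that bears pin_head is not blue or turquoise, and is the smaller of those in its own colour.

How it is judged (in metres and radians):
On the way, in this order (a step that is already met when the one before it is completed fails the run):
1. the roll has been threaded onto the spindle and is still short of home (z of reel_center in the frame of spindle between 0.026 and 0.07 m and x of reel_center in the frame of spindle between -0.006 and 0.006 m and y of reel_center in the frame of spindle between -0.006 and 0.006 m), for 0.05 s.
2. the roll sits fully home over the driver (z of reel_center in the frame of spindle between 0.016 and 0.023 m and x of reel_center in the frame of spindle between -0.005 and 0.005 m and y of reel_center in the frame of spindle between -0.005 and 0.005 m and angle between the z axis of reel_center and the z axis of spindle, either way round below 0.1 rad), for 0.2 s.
At the end, for the whole second after the job is handed in: The slotted roll is home on the spindle: in line within 0.1 rad and 5 mm, its centre at most 23 mm up from the collar (20 is home, 27 perched on the driver). The pin is bottomed out in the rod: in line within 0.15 rad and 7 mm, head centre at most 86.5 mm up (83 is bottomed). Both at rest (all of step 2 and z of pin_head in the frame of spindle between 0.079 and 0.0865 m and x of pin_head in the frame of spindle between -0.007 and 0.007 m and y of pin_head in the frame of spindle between -0.007 and 0.007 m and angle between the z axis of pin_head and the z axis of spindle, either way round below 0.15 rad and linear speed of each of reel, pin below 0.02 m/s); the robot touches nothing.
It fails at once if the plain label roll was moved more than 30 mm (distance of label_roll from where it was at the start of the episode above 0.03 m).
It fails at once if the roll of tape was moved more than 30 mm (distance of tape from where it was at the start of the episode above 0.03 m).
It fails at once if the roll was forced against the spindle or driver with over 60 N (contact force between reel and spindle above 60 N).
It also fails if it takes over 67 s, if anything falls off the work surface, if the arm or the gripper's body presses on something with over 40 N, if the wrist force passes 120 N, or if a joint passes its speed limit or range.

## Working session

There is one attempt and no reset: what is moved stays moved. The work goes in short steps, Python scripts to look and compute and a shell command to move; the robot and the scene stay as the last step left them, time stands still between calls to the robot, and variables do not carry over. Pictures are saved under pics/ and viewed, at most 10 in all, crops included, and the job is handed in when it is done.

```bash
ls; mkdir -p pics; python3 - <<'E'
from bench import manip
import cv2, numpy as np
s=manip.state(); print(s)
a=manip.grab_frame("scene");b=manip.grab_frame("top");c=manip.grab_frame("wrist")
np.savez('f0.npz',a=a,b=b,c=c)
for n in ("scene","top","wrist"): print(n,manip.get_calibration(n))
cv2.imwrite('pics/a.png',cv2.resize(a[...,::-1],(800,600))); cv2.imwrite('pics/b.png',cv2.resize(b[...,::-1],(800,600)))
E
```

```text
pics
{'time': 0.0, 'joint_positions': array([ 1.17323298e+00,  1.16510583e-01,  1.44225531e+00, -3.88269035e-05,
        1.58398742e+00, -3.78091621e-02]), 'joint_velocities': array([-3.08049090e-04, -4.64031068e-04,  4.15326404e-04, -1.71960974e-03,
       -1.62523885e-03,  6.18058948e-05]), 'effort': array([-1.72372409e-03, -7.21231556e+01, -6.22616100e+01,  7.79277692e-02,
        2.37958250e-02, -1.44364722e-04]), 'eef_pos': array([237.57893388, 631.59829358, 217.89477258]), 'tcp_rot': array([-1.06380129e-04,  1.78908862e-01,  9.83865480e-01, -5.70823882e-04]), 'wrist_force': array([-0.37704235,  0.16758596, -0.75921985]), 'moment': array([-0.03868713, -0.01075808, -0.00399674]), 'finger_force': 0.0, 'grip_width': 0.9996174653660683}
scene {'fx': 456.3780429955414, 'fy': 456.3780429955414, 'cx': 253.02614451999696, 'cy': 185.71866944019675, 'rvec': array([ 0.63823631, -2.4938765 ,  1.31320402]), 'tvec': array([ 452.54385301,  209.6262563 , 1266.84849798])}
top {'fx': 362.49082686077094, 'fy': 362.49082686077094, 'cx': 253.65600386664113, 'cy': 190.56402581026617, 'rvec': array([ 2.16724363, -2.03231672,  0.22358986]), 'tvec': array([ 16.4690182 , 534.5344793 , 927.56637964])}
wrist {'fx': 336.61302585878286, 'fy': 336.61302585878286, 'cx': 253.66300218401457, 'cy': 191.0021929838781, 'rvec': array([-2.39913518, -1.65891765, -0.21708688]), 'tvec': array([-675.14924566,  -30.45648473,  392.35877855])}
```

View pics/a.png

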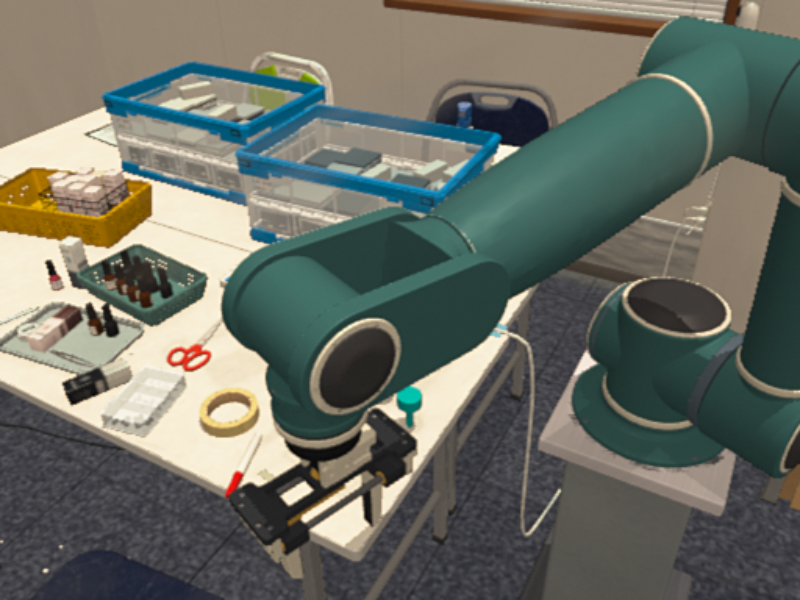

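View pics/b.png

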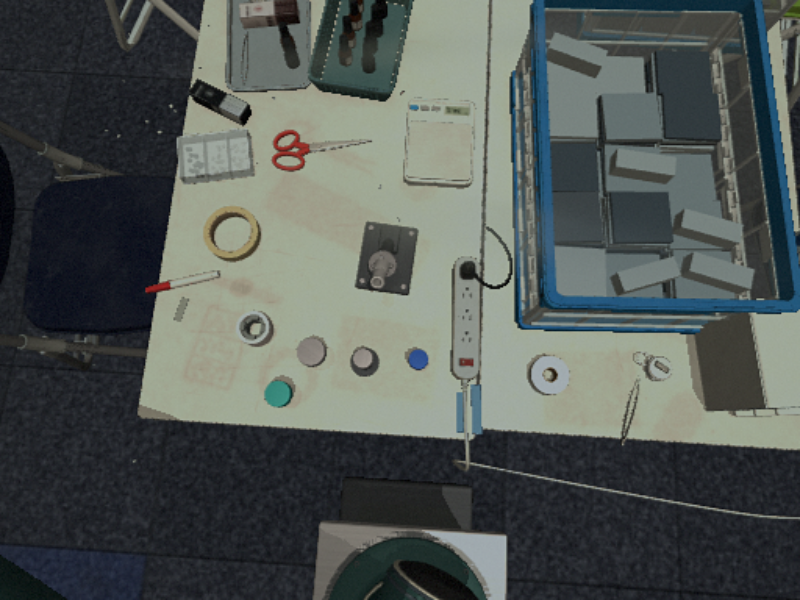

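The top view (800x600 scale) shows these:
- Slotted roll with grey core at (255,328), tape at (231,233), and the stand with its tip at about (377,285).
- Plain roll at (550,375).
- Pin candidates: turquoise (278,393), large grey (312,351), smaller grey in a dark cup (364,358) and blue (418,358).

Blue and turquoise are excluded, so the smaller grey at (364,358) fits. I'll confirm that with an enlarged crop.

```bash
python3 - <<'E'
import cv2, numpy as np
f=np.load('f0.npz');b=f['b'];c=f['c']
crop=b[130:270,140:290]
x=cv2.resize(crop,(450,420),interpolation=cv2.INTER_CUBIC)
w=cv2.resize(c,(350,262))
im=np.zeros((420,800,3),np.uint8);im[:,:450]=x;im[:262,450:]=w
cv2.imwrite('pics/c.png',im[...,::-1])
E
cat > h.py <<'E'
import cv2, numpy as np
from bench import manip
from scipy.spatial.transform import Rotation as R
def cal(n): return manip.get_calibration(n)
def ray(c,u,v):
    Rm=cv2.Rodrigues(c['rvec'])[0]; o=-Rm.T@c['tvec']
    d=Rm.T@np.array([(u-c['cx'])/c['fx'],(v-c['cy'])/c['fy'],1]); return o,d/np.linalg.norm(d)
def onz(c,u,v,z):
    o,d=ray(c,u,v); return o+d*(z-o[2])/d[2]
def tri(rays):
    A=sum(np.eye(3)-np.outer(d,d) for o,d in rays); b=sum((np.eye(3)-np.outer(d,d))@o for o,d in rays)
    p=np.linalg.solve(A,b); return p,[np.linalg.norm((np.eye(3)-np.outer(d,d))@(p-o)) for o,d in rays]
def proj(c,p):
    return cv2.projectPoints(np.array([p],float),c['rvec'],c['tvec'],np.array([[c['fx'],0,c['cx']],[0,c['fy'],c['cy']],[0,0,1]]),None)[0].ravel()
def rot(): 
    q=manip.state()['tcp_rot']; return R.from_quat([q[1],q[2],q[3],q[0]])
E
python3 - <<'E'
from h import *
c=cal('top');S=.64
print(rot().as_matrix().round(3))
for n,u,v,z in [('roll',255,328,40),('plain',550,375,26),('tape',231,233,25),('plate',387,258,3),('tip',377,285,150),('big',312,351,60),('small',364,358,63),('blue',418,358,60),('turq',278,393,60)]:
    print(n,onz(c,u*S,v*S,z).round())
E
```

```text
[[-0.936  0.352 -0.   ]
 [ 0.352  0.936 -0.001]
 [ 0.    -0.001 -1.   ]]
roll [466. 295.  40.]
plain [ 419. -226.   26.]
tape [643. 365.  25.]
plate [620.  74.   3.]
tip [531.  81. 150.]
big [430. 188.  60.]
small [424.  99.  63.]
blue [430.   7.  60.]
turq [356. 238.  60.]
```

View pics/c.png

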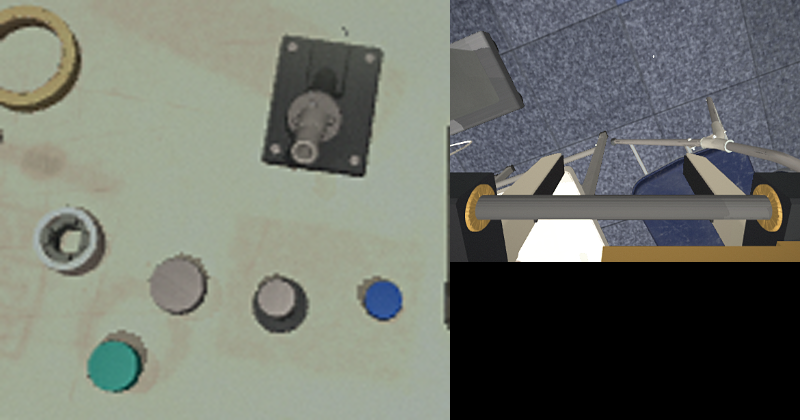

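The crop confirms it: the smaller grey head at crop (276,298) stands in a dark cup, and its neighbour at (178,285) is clearly larger. The slotted roll is at crop (68,240). Next I'll move above the roll and look from close by.

```bash
python3 -m crank '{"delta_pos":[[0.12,-0.2,0.02],[0.12,-0.2,0.02],[0.12,-0.2,0.02],[0.12,-0.2,0.02],[0.12,-0.2,0.02],[0.12,-0.2,0.02],[0.12,-0.2,0.02],[0.12,-0.2,0.02]],"twist":[[0,0,0],[0,0,0],[0,0,0],[0,0,0],[0,0,0],[0,0,0],[0,0,0],[0,0,0]],"hand":[1,1,1,1,1,1,1,1]}'
python3 - <<'E'
from h import *
s=manip.state();c=cal('wrist');im=manip.grab_frame('wrist')
np.savez('f1.npz',im=im,**c)
o,_=ray(c,0,0);Rt=rot();print(s['eef_pos'],'cam off tool',Rt.inv().apply(o-s['eef_pos']),'cam axes',(Rt.inv().as_matrix()@cv2.Rodrigues(c['rvec'])[0].T).round(2))
t=cal('top')
for p in [(466,295,40),(424,99,63),(531,81,150),(576,78,98)]:print(proj(c,p))
cv2.imwrite('pics/d.png',cv2.resize(im[...,::-1],(800,600)))
E
```

```text
time: 1.15
eef_pos: [430.2, 310.4, 250.7]
tcp_rot: [0.0, 0.179, 0.984, -0.0]
wrist_force: [0.3, 0.2, -1.4]
grip_width: 1.0
finger_force: 0.0
[430.15872761 310.35115472 250.70887134] cam off tool [  71.3124453     0.63373409 -167.73366389] cam axes [[ 0.   -0.97 -0.26]
 [ 1.    0.    0.  ]
 [ 0.   -0.26  0.97]]
[251.78147094 198.30639395]
[ 76.00891703 229.45697205]
[ 66.76342677 366.70488482]
[108.07657681 363.31769949]
```

View pics/d.png

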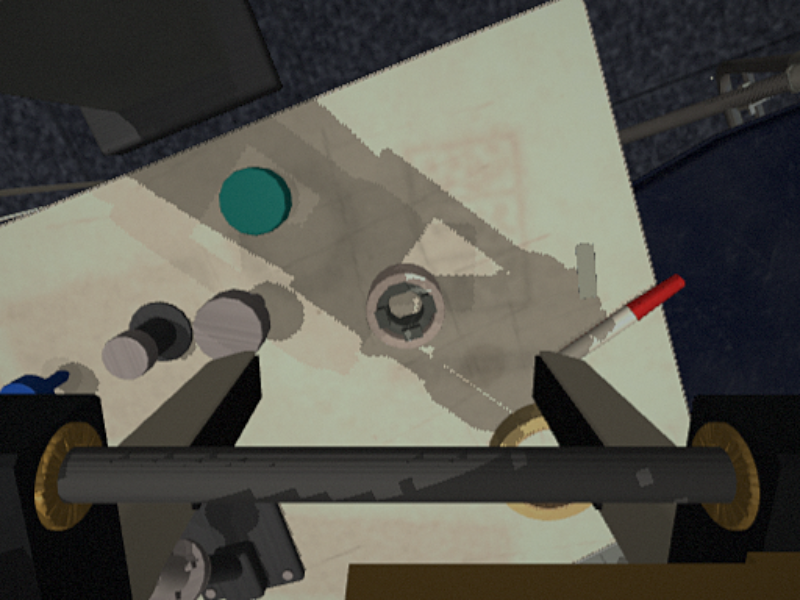

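The roll is near (404,300), with a slot notch at about (408,335). The meant pin's head is at (130,355), and the stand is partly hidden at bottom left. I'll tilt above the rod to look down its axis.

```bash
python3 -m crank '{"delta_pos":[[0.036,-0.138,0],[0.036,-0.138,0],[0.036,-0.138,0],[0.036,-0.138,0],[0.036,-0.138,-0.03],[0.036,-0.138,-0.05],[0.036,-0.138,-0.05],[0.036,-0.138,-0.05]],"twist":[[-0.12,-0.61,0],[-0.12,-0.61,0],[-0.12,-0.61,0],[-0.12,-0.61,0],[-0.12,-0.61,0],[-0.12,-0.61,0],[-0.12,-0.61,0],[-0.12,-0.61,0]],"hand":[1,1,1,1,1,1,1,1]}'
python3 - <<'E'
from h import *
s=manip.state();c=cal('wrist');im=manip.grab_frame('wrist')
np.savez('f2.npz',im=im,**c)
print(s['eef_pos'],s['joint_positions'],rot().as_matrix().round(3))
t=manip.grab_frame('scene')
f1=np.load('f1.npz')['im'];b=np.load('f0.npz')['b']
o=np.zeros((600,800,3),np.uint8)
o[:,:]=cv2.resize(im,(800,600))
o[:200,:200]=cv2.resize(f1[160:230,225:295],(200,200),interpolation=cv2.INTER_CUBIC)
o[:200,600:]=cv2.resize(b[160:200,220:260],(200,200),interpolation=cv2.INTER_CUBIC)
cv2.imwrite('pics/e.png',o[...,::-1])
E
```

```text
time: 2.2
eef_pos: [487.3, 90.3, 214.4]
tcp_rot: [0.342, 0.168, 0.925, -0.005]
wrist_force: [-0.1, -0.5, 0.5]
grip_width: 0.996
finger_force: 0.0
[487.31118122  90.30061452 214.38475928] [ 0.32740209 -0.71794793  2.21853469 -0.37875925  1.04513214 -0.79355821] [[-0.709  0.315  0.631]
 [ 0.306  0.944 -0.126]
 [-0.635  0.104 -0.765]]
```

View pics/e.png

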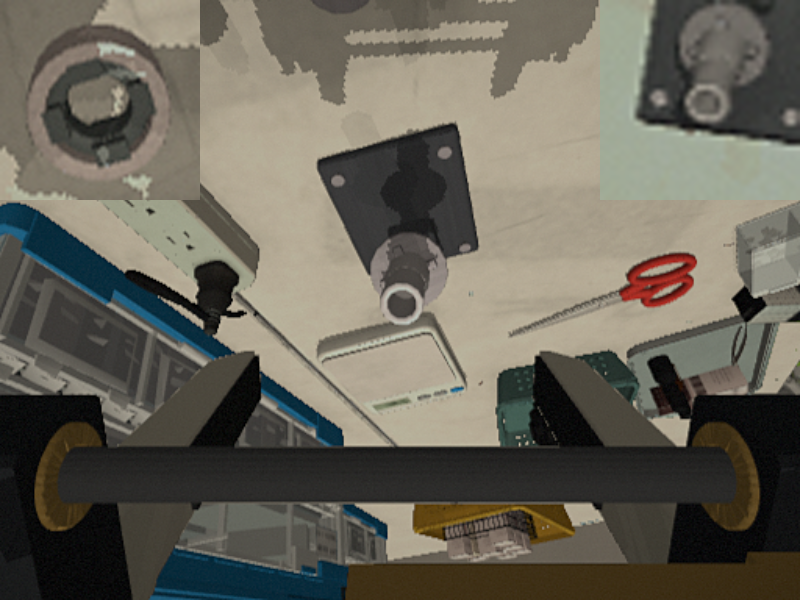

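The rod's end ring is at about (403,305), with the collar and cross behind it near (409,268). Plate bolts are at (338,181), (445,153) and (465,248). Inset: the roll's slots are visible.

```bash
python3 - <<'E'
from h import *
t=cal('top'); c2=dict(np.load('f2.npz'));S=.64
f0=np.load('f0.npz');b=f0['b']
print('tip',tri([ray(t,241.65,180.4),ray(c2,403*S,305*S)]))
B=np.array([(292,47),(370,58),(354,160),(272,147)])/3+[140,130]
W=[onz(t,u,v,5) for u,v in B]; print(np.round(W),)
d=(W[3]-W[0])+(W[2]-W[1]);e=(W[0]-W[1])+(W[3]-W[2])
print('az',np.degrees(np.arctan2(d[1],d[0])),np.degrees(np.arctan2(e[1],e[0])))
V=[onz(c2,u*S,v*S,5) for u,v in [(338,181),(445,153),(465,248)]];print(np.round(V))
for a,b_ in((1,2),(0,1)):
  d=V[b_]-V[a];print(np.degrees(np.arctan2(d[1],d[0])))
# collar
print('collar ctr',onz(c2,409*S,268*S,98),onz(t,(722/5-120)+220,42/5+160,98))
# refine tip: bright ring in wrist
im=c2['im'];g=cv2.cvtColor(im,cv2.COLOR_RGB2GRAY)
cr=g[175:212,238:278];print(cr[::2,::2])
o=np.hstack([cv2.resize(im[140:215,225:300],(600,600),interpolation=cv2.INTER_CUBIC)])
cv2.imwrite('pics/f.png',o[...,::-1])
E
```

```text
tip (array([535.80166572,  82.64186266, 153.72237973]), [np.float64(2.2692847837251033), np.float64(2.2692847837250256)])
[[677. 109.   5.]
 [671.  31.   5.]
 [567.  40.   5.]
 [575. 120.   5.]]
az 174.19061905919378 84.79784487169582
[[576.  40.   5.]
 [583. 119.   5.]
 [691. 110.   5.]]
-4.76881446688899
85.12565225392856
collar ctr [579.97989944  81.28519862  98.        ] [582.19712141  78.47257156  98.        ]
[[134 137 132 114  78  69  68  63  66  67  69  66  67  68  65  64  73  70
   69 145]
 [139 138 136 140  63  64  64  64  67  66  65  68  67  69  70  63  95  68
   81 146]
 [130 133 141  50  64  63  65  63  63  66  65  66  67  67  67  65  58  82
   90 140]
 [131 139 142 138  92  59  60  82 120 121 106 109  62  65  67  62  63  96
  123 140]
 [181 136 142 132  72  81 136 165 174 177 179 174 159  97  63  64  62  87
  132 142]
 [174 142 138 118  74 164 183 194 177 164 165 180 190 175 141  65  63  82
  149 146]
 [171 174 140  70 151 188 175 106  96 101  99  94 136 186 176 107  57 140
  145 143]
 [170 169 178 100 170 195  63  60  80  99 105 105 106 103 187 175  53 143
  142 146]
 
[... 234 characters left out ...]
 132 152
  162 162]
 [165 162 158 167 183 101  62  66  67  69  66  67  66  56 140 180 134 162
  162 161]
 [162 161 158 163 171 174  62  67  67  67  66  68  63  62 169 194 125 131
  134 164]
 [162 165 161 159 165 172 139  63  67  67  65  61  80 141 190 154  82  84
   94  90]
 [160 162 159 162 161 177 176 161 115 109 103 131 169 183 200  97  96  99
   91  87]
 [163 160 159 157 159 154 159 191 181 176 175 181 195 176  75 101 103 103
   95  90]
 [161 138 128 131  80  88  80 124 151 158 164 165 125  97 104 108 107 104
   93  96]
 [ 81  86  86  90  96  97 100 101 103 102 103 105 107 109 122 137 154 153
  144 125]
 [100  95  98  98 103 103 107 111 106 111 118 133 155 174 186 196 196 196
  195 166]]
```

View pics/f.png

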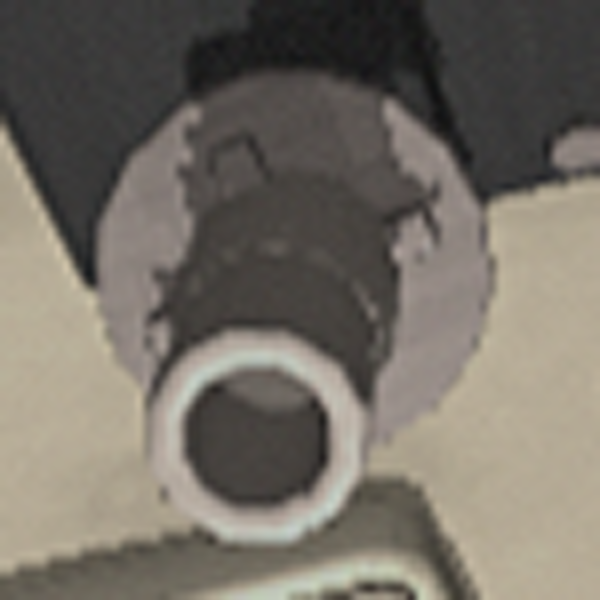

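The end ring is at crop (257,437), which is full-image (257.1,194.6). The collar centre is at crop (293,258). Three driver arm ends show at crop (235,150), (425,205) and (158,310). I'll take a second wrist view from 60 mm to the left for a consistent triangulation.

```bash
python3 -m crank '{"delta_pos":[[0,0.05,0],[0,0.05,0],[0,0.05,0],[0,0.05,0],[0,0.05,0],[0,0.05,0],[0,0,0],[0,0,0]],"twist":[[0,0,0],[0,0,0],[0,0,0],[0,0,0],[0,0,0],[0,0,0],[0,0,0],[0,0,0]],"hand":[1,1,1,1,1,1,1,1]}'
cat > ring.py <<'E'
from h import *
def ring(im,u,v,r=30):   # centre of the dark hole surrounded by the bright rod end
    g=cv2.cvtColor(im,cv2.COLOR_RGB2GRAY); u,v=int(round(u)),int(round(v))
    G=cv2.resize(g[v-r:v+r,u-r:u+r],None,fx=8,fy=8,interpolation=cv2.INTER_CUBIC)
    m=(cv2.GaussianBlur(G,(0,0),3)>125).astype(np.uint8)
    cs,h=cv2.findContours(m,cv2.RETR_CCOMP,cv2.CHAIN_APPROX_NONE); out=[]
    for i,c in enumerate(cs):
        if h[0][i][3]>=0 and cv2.contourArea(c)>3000:
            e=cv2.fitEllipse(cv2.convexHull(c)); out.append((e[0][0]/8+u-r-.44,e[0][1]/8+v-r-.44,e[1][0]/8,e[1][1]/8))
    return out
E
python3 - <<'E'
from ring import *
s=manip.state();c=cal('wrist');im=manip.grab_frame('wrist');np.savez('f3.npz',im=im,**c)
c2=dict(np.load('f2.npz'))
p=proj(c,(535.8,82.6,153.7));print(p)
r2=ring(c2['im'],257,194.6);r3=ring(im,*p);print(r2,r3)
if r2 and r3:
    tip=tri([ray(c2,*r2[0][:2]),ray(c,*r3[0][:2])]);print(tip)
print('z fixed',onz(c2,*r2[0][:2],151.6),onz(c,*p,151.6))
cv2.imwrite('pics/g.png',im[...,::-1])
E
```

```text
time: 3.3
eef_pos: [487.2, 150.9, 214.6]
tcp_rot: [0.34, 0.168, 0.925, -0.005]
wrist_force: [-0.2, 0.5, -0.3]
grip_width: 1.001
finger_force: 0.0
[182.78044601 215.30330901]
[(260.21636825561524, 217.29383331298828, 6.772026538848877, 34.92729568481445), (256.7338033294678, 194.52771240234375, 18.230497360229492, 19.3416690826416)] [(187.33584838867188, 236.3392205810547, 4.617580890655518, 32.813026428222656), (184.74661499023438, 214.5917897796631, 17.13578224182129, 18.584854125976562)]
(array([544.28767164,  82.34268462, 168.53543309]), [np.float64(0.09135294524498712), np.float64(0.09135294524495224)])
z fixed [572.31066926  75.57469237 151.6       ] [538.75284069  80.97864735 151.6       ]
```

```bash
python3 - <<'E'
from ring import *
c2=dict(np.load('f2.npz'));c3=dict(np.load('f3.npz'));t=cal('top')
a,b=(256.73,194.53),(184.75,214.59)
print(tri([ray(c2,*a),ray(c3,*b)]),tri([ray(c2,*a),ray(c3,*b),ray(t,241.65,180.4)]))
print(onz(c2,*a,151.6),onz(c3,*b,151.6),onz(t,241.65,180.4,151.6))
for az in(174.7,):
  L=np.radians(az);ax=np.array([np.cos(L)*np.sin(np.radians(40)),np.sin(L)*np.sin(np.radians(40)),np.cos(np.radians(40))])
  tip=onz(c2,*a,151.6);O=tip-70*ax;print('axis',ax,'origin',O,'pred collar px',proj(c2,O),'seen',(261.7,172.2))
  # driver arms on plane O+7ax
  X=np.cross([0,1,0],ax);X/=np.linalg.norm(X);Y=np.cross(ax,X)
  for u,v in [(235,150),(425,205),(158,310)]:
    o,d=ray(c2,u/8+225,v/8+140);s=((O+7*ax-o)@ax)/(d@ax);q=o+s*d-O;print(np.round([q@X,q@Y],1),np.degrees(np.arctan2(q@Y,q@X)))
# roll in wrist f1 and top : dark core
f1=dict(np.load('f1.npz'));
for im,cc,(u,v),r in((f1['im'],f1,(258.5,194.5),34),(np.load('f0.npz')['b'],t,(163,210),20)):
    g=cv2.cvtColor(im,cv2.COLOR_RGB2GRAY)
    G=cv2.resize(g[int(v)-r:int(v)+r,int(u)-r:int(u)+r],None,fx=3 if r==34 else 5,fy=3 if r==34 else 5,interpolation=cv2.INTER_CUBIC)
    cv2.imwrite('pics/r%d.png'%r,G)
h=np.full((204,450),255,np.uint8);h[:,:204]=cv2.imread('pics/r34.png',0);h[:200,230:430]=cv2.imread('pics/r20.png',0)
cv2.imwrite('pics/h.png',h)
E
```

```text
(array([536.61095601,  83.90089848, 153.01128719]), [np.float64(0.03491818687060569), np.float64(0.03491818687046127)]) (array([536.47231429,  82.68075807, 152.54192736]), [np.float64(1.2675323038713258), np.float64(1.1365625857101282), np.float64(2.391659560151038)])
[538.6668342   83.40501418 151.6       ] [538.53307297  82.85142763 151.6       ] [535.54712682  80.60330169 151.6       ]
axis [-0.6400395   0.05937467  0.76604444] origin [583.4695991   79.24878734  97.97688898] pred collar px [260.82802132 174.13713248] seen (261.7, 172.2)
[-17.2  -0.5] -178.36290928698344
[-4.4 18.7] 103.25862552632512
[ -1.7 -15.2] -96.28755772735516
```

View pics/h.png

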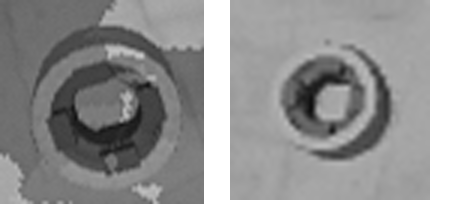

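Inset view: the core is centred at crop (107.5,116.5), with a slot straight down at (111,160) and one to the left at (57,112). So the slots line up with the tool axes of that view.

```bash
python3 - <<'E'
from h import *
f1=dict(np.load('f1.npz'));t=cal('top')
C=onz(f1,259.8,198.8,40);print(C)
for u,v in((111,160),(57,112)):
  q=onz(f1,u/3+224,v/3+160,40)-C;print(q,np.degrees(np.arctan2(q[1],q[0])))
print(tri([ray(f1,259.8,198.8),ray(t,(323-230)/5+143,98/5+190)]))
E
python3 -m crank '{"delta_pos":[[-0.02,0.09,0],[-0.02,0.09,0],[-0.02,0.09,0],[-0.02,0.09,0],[-0.01,0.09,-0.03],[-0.01,0.09,-0.1],[0,0.09,-0.1],[0,0.09,-0.1]],"twist":[[0.12,0.61,0],[0.12,0.61,0],[0.12,0.61,0],[0.12,0.61,0],[0.12,0.61,0],[0.12,0.61,0],[0.12,0.61,0],[0.12,0.61,0]],"hand":[1,1,1,1,1,1,1,1]}'
python3 - <<'E'
from h import *
print(rot().as_matrix().round(3))
s=manip.state();c=cal('wrist');im=manip.grab_frame('wrist');np.savez('f4.npz',im=im,**c)
u,v=proj(c,(466,295,40));print(u,v)
cv2.imwrite('pics/i.png',cv2.resize(im[...,::-1],(800,600)))
E
```

```text
[469.87738095 303.57252351  40.        ]
[17.31932525 -4.92734839  0.        ] -15.881053749359198
[ -8.61156382 -17.76320915   0.        ] -115.86400310238666
(array([469.89139115, 302.40364828,  33.31947182]), [np.float64(1.9027884654410643), np.float64(1.9027884654410605)])
time: 4.35
eef_pos: [467.5, 295.2, 148.3]
tcp_rot: [-0.001, 0.179, 0.984, 0.0]
wrist_force: [-0.4, 0.2, -0.1]
grip_width: 0.998
finger_force: 0.0
[[-0.936  0.353 -0.002]
 [ 0.353  0.936  0.001]
 [ 0.002  0.    -1.   ]]
252.1072017776029 186.80146561722077
```

View pics/i.png

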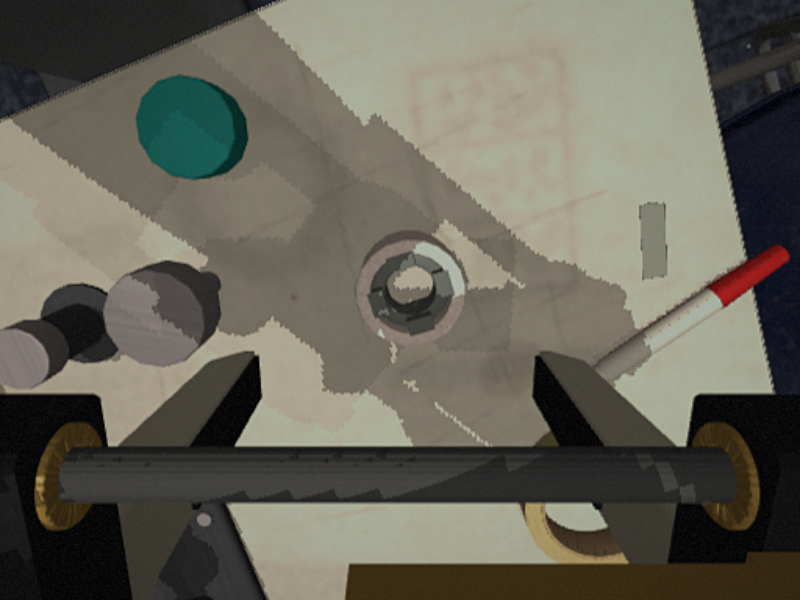

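The roll's top face is centred at about (411,290), with slots left, right, up and down in the image, so it stands at about (469.5,303). I'll descend and grip.

```bash
python3 -m crank '{"delta_pos":[[0.005,0.02,-0.07],[0.005,0.02,-0.07],[0,0,-0.11],[0,0,-0.12],[0,0,-0.12],[0,0,-0.11],[0,0,-0.07],[0,0,-0.04]],"twist":[[0,0,0],[0,0,0],[0,0,0],[0,0,0],[0,0,0],[0,0,0],[0,0,0],[0,0,0]],"hand":[1,1,1,1,1,1,1,1]}' 25
python3 -m crank '{"delta_pos":[[0,0,0],[0,0,0],[0,0,0],[0,0,0],[0,0,0],[0,0,0],[0,0,0.05],[0,0,0.1]],"twist":[[0,0,0],[0,0,0],[0,0,0],[0,0,0],[0,0,0],[0,0,0],[0,0,0],[0,0,0]],"hand":[-1,-1,-1,-1,-1,-1,-1,-1]}' 25
python3 - <<'E'
from h import *
print(manip.state()['eef_pos'],rot().as_matrix().round(3))
E
```

```text
time: 5.4
eef_pos: [469.1, 302.9, 6.3]
tcp_rot: [0.0, 0.179, 0.984, -0.0]
wrist_force: [-1.1, 0.7, 0.1]
grip_width: 0.998
finger_force: 0.0
time: 6.4
eef_pos: [468.8, 302.7, 36.8]
tcp_rot: [-0.001, 0.179, 0.984, -0.001]
wrist_force: [0.7, 0.1, -2.7]
grip_width: 0.645
finger_force: 25.0
[468.76830818 302.68706615  36.8466658 ] [[-0.936  0.352 -0.001]
 [ 0.352  0.936 -0.001]
 [ 0.001 -0.001 -1.   ]]
```

```bash
python3 -m crank '{"delta_pos":[[-0.01,-0.02,0.15],[-0.01,-0.06,0.15],[-0.01,-0.09,0.14],[-0.01,-0.1,0.14],[-0.01,-0.1,0.12],[-0.01,-0.1,0.1],[-0.01,-0.1,0.08],[0,-0.09,0.06]],"twist":[[0,0,0.366],[0,0,0.366],[0,0,0.366],[0,0,0.366],[0,0,0.366],[0,0,0.366],[0,0,0.366],[0,0,0.366]],"hand":[-1,-1,-1,-1,-1,-1,-1,-1]}'
python3 -m crank '{"delta_pos":[[0.027,-0.052,0],[0.027,-0.052,0],[0.027,-0.052,0],[0.027,-0.052,0],[0.027,-0.052,-0.03],[0.027,-0.052,-0.03],[0.027,-0.052,-0.03],[0.027,-0.052,-0.03]],"twist":[[-0.058,-0.622,0],[-0.058,-0.622,0],[-0.058,-0.622,0],[-0.058,-0.622,0],[-0.058,-0.622,0],[-0.058,-0.622,0],[-0.058,-0.622,0],[-0.058,-0.622,0]],"hand":[-1,-1,-1,-1,-1,-1,-1,-1]}'
cat > sp.py <<'E'
from h import *
L=np.radians(174.7);s4=np.sin(np.radians(40));ax=np.array([np.cos(L)*s4,np.sin(L)*s4,np.cos(np.radians(40))])
tip=np.array([537,83.5,152.5]);O=tip-70*ax;X=np.cross([0,1,0],ax);X/=np.linalg.norm(X);Y=np.cross(ax,X)
def rep(off=6.3):
    s=manip.state();p=s['eef_pos']-O;Rm=rot().as_matrix()
    print('tool in spindle: x %.1f y %.1f  roll bottom z %.1f'%(p@X,p@Y,p@ax-off),'tilt err X,Y deg',np.degrees([np.arcsin(-Rm[:,2]@X),np.arcsin(-Rm[:,2]@Y)]).round(2),'toolY ang %.1f'%np.degrees(np.arctan2(Rm[:,1]@Y,Rm[:,1]@X)),
     'F(x,y,ax) ',[round(float(s['wrist_force']@v),1) for v in (X,Y,ax)],'M',[round(float(s['moment']@v),2) for v in (X,Y,ax)],'j',s['joint_positions'].round(2),s['time'],'fx axis step 1mm', (-ax/200).round(5))
E
python3 -c "
from sp import *
rep();print(X,Y,ax)"
```

```text
time: 7.4
eef_pos: [455.0, 170.3, 226.8]
tcp_rot: [0.001, -0.025, 1.0, 0.0]
wrist_force: [0.2, -0.4, -2.3]
grip_width: 0.644
finger_force: 25.0
time: 8.4
eef_pos: [498.3, 87.5, 201.9]
tcp_rot: [0.341, -0.023, 0.939, -0.04]
wrist_force: [0.6, -0.1, -1.7]
grip_width: 0.644
finger_force: 25.0
tool in spindle: x 2.0 y 0.2  roll bottom z 126.5 tilt err X,Y deg [-0.2   0.01] toolY ang 94.0 F(x,y,ax)  [-0.6, -0.0, -1.7] M [0.09, 0.6, -0.0] j [ 0.25 -0.72  2.24 -0.27  0.97 -1.29] 8.4 fx axis step 1mm [ 0.0032  -0.0003  -0.00383]
[ 0.76739831 -0.          0.64117067] [ 0.0380693   0.99823577 -0.04556402] [-0.6400395   0.05937467  0.76604444]
```

```bash
python3 -m crank '{"delta_pos":[[0.016,-0.002,-0.027],[0.016,-0.002,-0.027],[0.02,-0.002,-0.024],[0.02,-0.002,-0.024],[0.02,-0.002,-0.024],[0.02,-0.002,-0.024],[0.02,-0.002,-0.024],[0.02,-0.002,-0.024]],"twist":[[0,0.025,0],[0,0,0],[0,0,0],[0,0,0],[0,0,0],[0,0,0],[0,0,0],[0,0,0]],"hand":[-1,-1,-1,-1,-1,-1,-1,-1]}'
python3 -c "
from sp import *
rep()
cv2.imwrite('pics/j1.png',manip.grab_frame('wrist')[...,::-1]);s=manip.grab_frame('scene');c=cal('scene');u,v=proj(c,tip).astype(int);print(u,v)
w=cv2.imread('pics/j1.png')[60:360,100:400];o=np.hstack([cv2.resize(w,(400,400)),cv2.resize(s[max(v-50,0):v+50,u-50:u+50,::-1],(400,400),interpolation=cv2.INTER_CUBIC)]);cv2.imwrite('pics/j.png',o)"
```

```text
time: 9.4
eef_pos: [529.1, 84.6, 160.7]
tcp_rot: [0.338, -0.023, 0.94, -0.04]
wrist_force: [0.0, -0.4, -2.9]
grip_width: 0.645
finger_force: 25.0
tool in spindle: x -0.8 y 0.4  roll bottom z 75.1 tilt err X,Y deg [0.22 0.02] toolY ang 94.1 F(x,y,ax)  [-1.9, -0.2, -2.3] M [0.07, 0.63, -0.07] j [ 0.22 -0.61  2.24 -0.27  0.85 -1.29] 9.4 fx axis step 1mm [ 0.0032  -0.0003  -0.00383]
232 180
```

View pics/j.png

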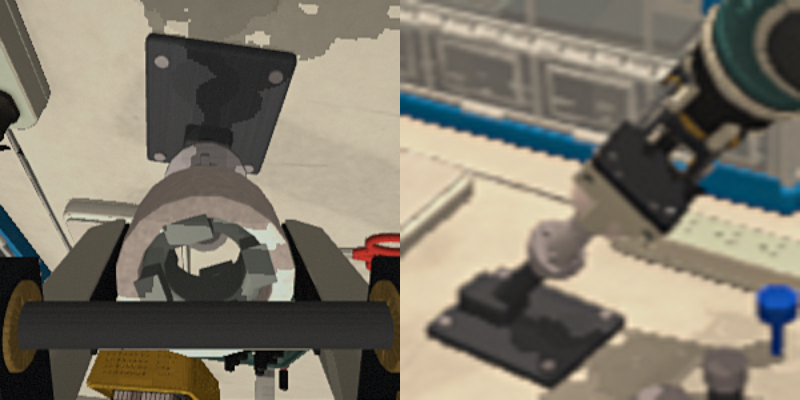

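The roll is lined up with the rod: the left view shows the rod tip through the hole, and the right one shows the tool coaxial with it. I'll thread it on slowly.

```bash
python3 -m crank '{"delta_pos":[[0.011,-0.003,-0.007],[0.008,-0.0007,-0.0096],[0.008,-0.0007,-0.0096],[0.008,-0.0007,-0.0096],[0.008,-0.0007,-0.0096],[0.008,-0.0007,-0.0096],[0.008,-0.0007,-0.0096],[0.008,-0.0007,-0.0096]],"twist":[[0,-0.02,0],[0,0,0],[0,0,0],[0,0,0],[0,0,0],[0,0,0],[0,0,0],[0,0,0]],"hand":[-1,-1,-1,-1,-1,-1,-1,-1]}'
python3 -c "
from sp import *
rep()"
```

```text
time: 10.5
eef_pos: [542.4, 83.0, 146.0]
tcp_rot: [0.339, -0.023, 0.94, -0.04]
wrist_force: [0.6, -0.7, -2.7]
grip_width: 0.645
finger_force: 25.0
tool in spindle: x -0.0 y -0.0  roll bottom z 55.3 tilt err X,Y deg [0.07 0.02] toolY ang 94.1 F(x,y,ax)  [-1.3, -0.5, -2.5] M [0.11, 0.55, -0.0] j [ 0.21 -0.56  2.24 -0.27  0.81 -1.29] 10.5 fx axis step 1mm [ 0.0032  -0.0003  -0.00383]
```

```bash
python3 -m crank '{"delta_pos":[[0.0128,-0.0012,-0.0153],[0.0128,-0.0012,-0.0153],[0.0128,-0.0012,-0.0153],[0.0128,-0.0012,-0.0153],[0.0128,-0.0012,-0.0153],[0.0128,-0.0012,-0.0153],[0.0128,-0.0012,-0.0153],[0.0064,-0.0006,-0.0077]],"twist":[[0,0,0],[0,0,0],[0,0,0],[0,0,0],[0,0,0],[0,0,0],[0,0,0],[0,0,0]],"hand":[-1,-1,-1,-1,-1,-1,-1,-1]}'
python3 -c "
from sp import *
rep()"
```

```text
time: 11.5
eef_pos: [561.6, 81.2, 122.9]
tcp_rot: [0.339, -0.023, 0.94, -0.04]
wrist_force: [-0.2, -0.4, -2.3]
grip_width: 0.644
finger_force: 25.0
tool in spindle: x -0.1 y -0.1  roll bottom z 25.2 tilt err X,Y deg [0.08 0.02] toolY ang 94.1 F(x,y,ax)  [-1.6, -0.3, -1.7] M [0.07, 0.61, -0.09] j [ 0.2  -0.49  2.24 -0.28  0.74 -1.28] 11.5 fx axis step 1mm [ 0.0032  -0.0003  -0.00383]
```

```bash
python3 -m crank '{"delta_pos":[[0.0064,-0.0006,-0.0077],[0.0064,-0.0006,-0.0077],[0.0064,-0.0006,-0.0077],[0.0064,-0.0006,-0.0077],[0.0064,-0.0006,-0.0077],[0.0064,-0.0006,-0.0077],[0.0064,-0.0006,-0.0077],[0.0032,-0.0003,-0.0038]],"twist":[[0,0,0],[0,0,0],[0,0,0],[0,0,0],[0,0,0],[0,0,0],[0,0,0],[0,0,0]],"hand":[-1,-1,-1,-1,-1,-1,-1,-1]}'
python3 -c "
from sp import *
rep()"
```

```text
time: 12.5
eef_pos: [571.0, 80.3, 111.3]
tcp_rot: [0.339, -0.023, 0.94, -0.04]
wrist_force: [-3.5, 1.8, -3.5]
grip_width: 0.646
finger_force: 25.0
tool in spindle: x -0.4 y -0.0  roll bottom z 10.2 tilt err X,Y deg [0.1  0.02] toolY ang 94.1 F(x,y,ax)  [-5.0, 1.8, -0.3] M [0.32, 1.23, 0.01] j [ 0.19 -0.45  2.23 -0.28  0.71 -1.28] 12.5 fx axis step 1mm [ 0.0032  -0.0003  -0.00383]
```

```bash
python3 -m crank '{"delta_pos":[[-0.0027,0.002,-0.0022],[0,0,0],[0.0016,-0.0001,-0.0019],[0.0016,-0.0001,-0.0019],[0.0016,-0.0001,-0.0019],[0.0016,-0.0001,-0.0019],[0.0016,-0.0001,-0.0019],[0,0,0]],"twist":[[0,0,0],[0,0,0],[0,0,0],[0,0,0],[0,0,0],[0,0,0],[0,0,0],[0,0,0]],"hand":[-1,-1,-1,-1,-1,-1,-1,-1]}'
python3 -c "
from sp import *
rep()"
```

```text
time: 13.5
eef_pos: [572.1, 80.6, 109.5]
tcp_rot: [0.339, -0.023, 0.94, -0.04]
wrist_force: [-5.2, -0.0, 1.2]
grip_width: 0.64
finger_force: 25.0
tool in spindle: x -0.6 y 0.4  roll bottom z 8.1 tilt err X,Y deg [0.06 0.02] toolY ang 94.0 F(x,y,ax)  [-3.2, -0.3, 4.2] M [0.07, 0.91, 0.0] j [ 0.19 -0.45  2.23 -0.28  0.7  -1.28] 13.5 fx axis step 1mm [ 0.0032  -0.0003  -0.00383]
```

It has landed on the driver (about 6 N axial). I'll turn it by feel with light pressure, first 8° one way.

```bash
python3 -m crank '{"delta_pos":[[0.0016,-0.0001,-0.0019],[0,0,0],[0,0,0],[0,0,0],[0,0,0],[0,0,0],[0,0,0],[0,0,0]],"twist":[[0,0,0],[-0.12,0.011,0.144],[-0.12,0.011,0.144],[-0.12,0.011,0.144],[-0.12,0.011,0.144],[-0.08,0.007,0.096],[-0.08,0.007,0.096],[0,0,0]],"hand":[-1,-1,-1,-1,-1,-1,-1,-1]}'
python3 -c "
from sp import *
rep()"
```

```text
time: 14.5
eef_pos: [572.5, 80.8, 109.5]
tcp_rot: [0.336, -0.089, 0.936, -0.063]
wrist_force: [-9.6, 1.8, 4.3]
grip_width: 0.643
finger_force: 25.0
tool in spindle: x -0.4 y 0.6  roll bottom z 7.9 tilt err X,Y deg [ 0.03 -0.01] toolY ang 102.1 F(x,y,ax)  [-4.6, 1.3, 9.6] M [0.36, 1.2, -0.09] j [ 0.19 -0.45  2.23 -0.28  0.7  -1.42] 14.5 fx axis step 1mm [ 0.0032  -0.0003  -0.00383]
```

```bash
python3 -m crank '{"delta_pos":[[-0.001,0,-0.0008],[0,0,0],[0,0,0],[0,0,0],[0,0,0],[0,0,0],[0,0,0],[0,0,0]],"twist":[[0.2,-0.018,-0.24],[0.2,-0.018,-0.24],[0.2,-0.018,-0.24],[0.12,-0.011,-0.144],[0.12,-0.011,-0.144],[0.12,-0.011,-0.144],[0.12,-0.011,-0.144],[0,0,0]],"hand":[-1,-1,-1,-1,-1,-1,-1,-1]}'
python3 -c "
from sp import *
rep()"
```

```text
time: 15.5
eef_pos: [572.4, 80.6, 109.6]
tcp_rot: [0.341, 0.022, 0.939, -0.024]
wrist_force: [-10.6, -0.6, 6.6]
grip_width: 0.643
finger_force: 25.0
tool in spindle: x -0.3 y 0.5  roll bottom z 8.0 tilt err X,Y deg [0.02 0.01] toolY ang 88.5 F(x,y,ax)  [-3.9, -1.3, 11.8] M [-0.09, 0.99, 0.08] j [ 0.19 -0.45  2.23 -0.28  0.7  -1.18] 15.5 fx axis step 1mm [ 0.0032  -0.0003  -0.00383]
```

```bash
python3 -m crank '{"delta_pos":[[0,0,0],[0,0,0],[0,0,0],[0,0,0],[0,0,0],[0,0,0],[0,0,0],[0,0,0]],"twist":[[0.1,-0.009,-0.12],[0.1,-0.009,-0.12],[0.1,-0.009,-0.12],[0.1,-0.009,-0.12],[0.1,-0.009,-0.12],[0.1,-0.009,-0.12],[0,0,0],[0,0,0]],"hand":[-1,-1,-1,-1,-1,-1,-1,-1]}'
python3 -c "
from sp import *
rep()"
```

```text
time: 16.5
eef_pos: [572.4, 80.5, 109.6]
tcp_rot: [0.342, 0.084, 0.936, -0.001]
wrist_force: [-10.2, -1.7, 7.0]
grip_width: 0.644
finger_force: 25.0
tool in spindle: x -0.4 y 0.3  roll bottom z 8.0 tilt err X,Y deg [0.05 0.03] toolY ang 81.0 F(x,y,ax)  [-3.3, -2.4, 11.7] M [-0.22, 1.08, 0.09] j [ 0.19 -0.45  2.23 -0.28  0.7  -1.05] 16.5 fx axis step 1mm [ 0.0032  -0.0003  -0.00383]
```

```bash
python3 - <<'E'
from h import *
c=cal('wrist');s=manip.state();Rt=rot();
for zt in(-33.7,-24.7):
  for u,v in [(188,230),(261,262),(149,285)]:
    o,d=ray(c,u*.75+100,v*.75+60);o=Rt.inv().apply(o-s['eef_pos']);d=Rt.inv().apply(d)
    q=o+d*(zt-o[2])/d[2];print(zt,q.round(1),'angle from tool y to x',np.degrees(np.arctan2(q[0],q[1])).round())
E
python3 - <<'E'
from h import *
im=manip.grab_frame('wrist');np.save('f5.npy',im)
cv2.imwrite('pics/k.png',cv2.resize(im[140:320,160:360,::-1],(800,720))[:600])
E
```

```text
-33.7 [ 16.6  -4.7 -33.7] angle from tool y to x 106.0
-33.7 [  5.5  18.8 -33.7] angle from tool y to x 16.0
-33.7 [ -2.8 -17.7 -33.7] angle from tool y to x -171.0
-24.7 [ 12.9  -5.1 -24.7] angle from tool y to x 111.0
-24.7 [  1.1  20.1 -24.7] angle from tool y to x 3.0
-24.7 [ -7.8 -19.  -24.7] angle from tool y to x -158.0
```

View pics/k.png

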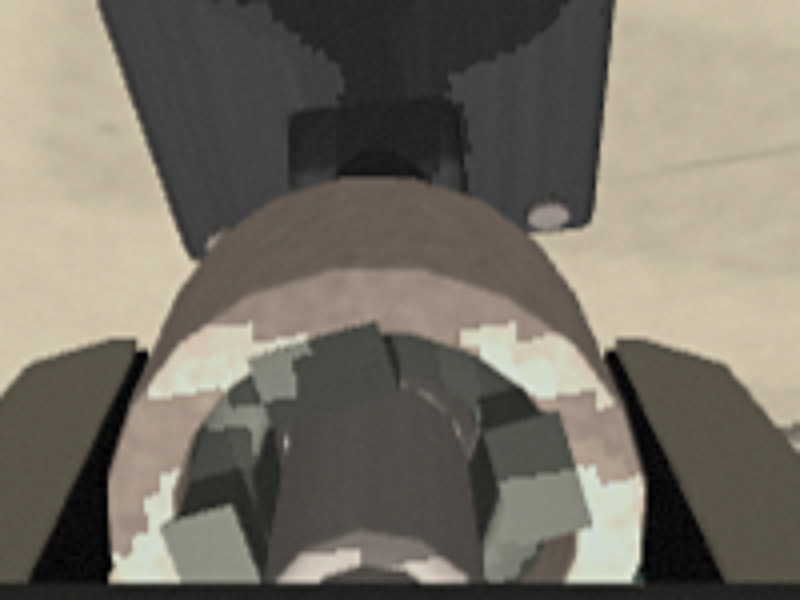

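This shows the slot floors at (345,365), (535,470) and (210,545). The slots sit about 15° off the tool axes, so I need to keep turning the same way.

```bash
python3 -m crank '{"delta_pos":[[0,0,0],[0,0,0],[0,0,0],[0,0,0],[0,0,0],[0,0,0],[0,0,0],[0,0,0]],"twist":[[0.1,-0.009,-0.12],[0.1,-0.009,-0.12],[0.1,-0.009,-0.12],[0.1,-0.009,-0.12],[0.1,-0.009,-0.12],[0,0,0],[0,0,0],[0,0,0]],"hand":[-1,-1,-1,-1,-1,-1,-1,-1]}'
python3 -c "
from sp import *
rep()"
```

```text
time: 17.55
eef_pos: [572.4, 80.6, 109.6]
tcp_rot: [0.341, 0.135, 0.93, 0.017]
wrist_force: [-11.8, -0.7, 6.9]
grip_width: 0.645
finger_force: 25.0
tool in spindle: x -0.4 y 0.4  roll bottom z 8.0 tilt err X,Y deg [0.06 0.02] toolY ang 74.8 F(x,y,ax)  [-4.6, -1.4, 12.8] M [-0.17, 1.08, 0.09] j [ 0.19 -0.45  2.23 -0.28  0.7  -0.94] 17.55 fx axis step 1mm [ 0.0032  -0.0003  -0.00383]
```

```bash
python3 -m crank '{"delta_pos":[[0,0,0],[0,0,0],[0,0,0],[0,0,0],[0,0,0],[0,0,0],[0,0,0],[0,0,0]],"twist":[[0.1,-0.009,-0.12],[0.1,-0.009,-0.12],[0.1,-0.009,-0.12],[0.1,-0.009,-0.12],[0.1,-0.009,-0.12],[0,0,0],[0,0,0],[0,0,0]],"hand":[-1,-1,-1,-1,-1,-1,-1,-1]}'
python3 -c "
from sp import *
rep()"
```

```text
time: 18.55
eef_pos: [572.4, 80.6, 109.6]
tcp_rot: [0.34, 0.185, 0.921, 0.036]
wrist_force: [-10.0, -0.9, 6.6]
grip_width: 0.642
finger_force: 25.0
tool in spindle: x -0.3 y 0.4  roll bottom z 8.0 tilt err X,Y deg [0.07 0.02] toolY ang 68.5 F(x,y,ax)  [-3.5, -1.6, 11.4] M [-0.19, 0.99, 0.09] j [ 0.19 -0.45  2.23 -0.28  0.7  -0.83] 18.55 fx axis step 1mm [ 0.0032  -0.0003  -0.00383]
```

```bash
python3 - <<'E'
from sp import *
c=cal('wrist');s=manip.state();Rt=rot();im=manip.grab_frame('wrist');np.save('f6.npy',im)
f5=np.load('f5.npy')
def prof(im,r,z):
    a=np.radians(np.arange(-30,216,6));P=np.array([[r*np.sin(t),r*np.cos(t),z] for t in a])
    W=Rt.apply(P)+s['eef_pos'];g=cv2.cvtColor(im,cv2.COLOR_RGB2GRAY).astype(float)
    uv=np.array([proj(c,w) for w in W],np.float32)
    return cv2.remap(g.astype(np.float32),uv[:,0].copy(),uv[:,1].copy(),cv2.INTER_LINEAR).ravel().astype(int)
print(np.arange(-30,216,6))
for r in(20.5,18): 
  for f in(f5,im): print(r,prof(f,r,-33.7))
E
```

```text
[-30 -24 -18 -12  -6   0   6  12  18  24  30  36  42  48  54  60  66  72
  78  84  90  96 102 108 114 120 126 132 138 144 150 156 162 168 174 180
 186 192 198 204 210]
20.5 [ 35  61  91  87 134 133 134 137  82  81  82  44  47  73  72  80  80  72
  73  38  72  73  71 117 132 130 130  79 115 112  62  70  93  85  86  61
 140 140 139  85  34]
20.5 [ 36  59  88  87 141 141 141 144  72  72  73  43  46  74  73  75  70  73
  79  36  72  72  72  71  70  77 129  68 106 108  64  75 103  93  90  60
 134 134 133  81  38]
18 [ 30  96  93 123 136 135 135 138  81  81  84  68  47  44  84  85  72  75
  74  76  75  76  74  73  75 131 134  70 133 110  69  72  73  44  44 132
 142 141 141 147  29]
18 [ 33  77  74 134 143 142 141 132  71  73  74  62  49  47 138  71  80  82
  73  74  73  72  72  74  72  72  73 124 125 131  86  71  72  45  46 127
 134 133 135 137  31]
```

The core segments stand up as box-shaped teeth. The light quads are tooth tops, since their dark walls face the camera, so the slots lie 45° from where I assumed. The target tool angle is about 35°, so I'll keep turning that way. The roll does turn with the grip.

```bash
python3 -m crank '{"delta_pos":[[0,0,0],[0,0,0],[0,0,0],[0,0,0],[0,0,0],[0,0,0],[0,0,0],[0,0,0]],"twist":[[0.24,-0.022,-0.288],[0.24,-0.022,-0.288],[0.24,-0.022,-0.288],[0.24,-0.022,-0.288],[0.24,-0.022,-0.288],[0.24,-0.022,-0.288],[0.24,-0.022,-0.288],[0,0,0]],"hand":[-1,-1,-1,-1,-1,-1,-1,-1]}'
python3 -c "
from sp import *
rep()"
```

```text
time: 19.6
eef_pos: [572.4, 80.6, 109.3]
tcp_rot: [0.327, 0.35, 0.872, 0.097]
wrist_force: [-3.0, -0.5, 4.0]
grip_width: 0.646
finger_force: 25.0
tool in spindle: x -0.5 y 0.4  roll bottom z 7.7 tilt err X,Y deg [ 0.09 -0.01] toolY ang 47.5 F(x,y,ax)  [0.3, -0.8, 4.9] M [-0.12, 0.56, 0.01] j [ 0.19 -0.44  2.23 -0.28  0.7  -0.46] 19.6 fx axis step 1mm [ 0.0032  -0.0003  -0.00383]
```

Axial force fell, so I'll press gently to see whether it drops.

```bash
python3 -m crank '{"delta_pos":[[0.0016,-0.0001,-0.0019],[0.0016,-0.0001,-0.0019],[0,0,0],[0,0,0],[0,0,0],[0,0,0],[0,0,0],[0,0,0]],"twist":[[0,0,0],[0,0,0],[0.12,-0.011,-0.144],[0.12,-0.011,-0.144],[0.12,-0.011,-0.144],[0,0,0],[0,0,0],[0,0,0]],"hand":[-1,-1,-1,-1,-1,-1,-1,-1]}'
python3 -c "
from sp import *
rep()"
```

```text
time: 20.6
eef_pos: [572.7, 80.5, 107.7]
tcp_rot: [0.322, 0.384, 0.858, 0.11]
wrist_force: [0.4, 1.0, -2.7]
grip_width: 0.645
finger_force: 25.0
tool in spindle: x -1.3 y 0.4  roll bottom z 6.3 tilt err X,Y deg [ 0.17 -0.01] toolY ang 43.0 F(x,y,ax)  [-1.4, 1.1, -2.2] M [0.07, 0.7, 0.08] j [ 0.19 -0.44  2.23 -0.28  0.7  -0.39] 20.6 fx axis step 1mm [ 0.0032  -0.0003  -0.00383]
```

It has dropped in (axial force back to zero). I'll push it home.

```bash
python3 -m crank '{"delta_pos":[[0.0059,-0.0003,-0.0016],[0.0032,-0.0003,-0.0038],[0.0032,-0.0003,-0.0038],[0.0032,-0.0003,-0.0038],[0.0032,-0.0003,-0.0038],[0,0,0],[0,0,0],[0,0,0]],"twist":[[0,0,0],[0,0,0],[0,0,0],[0,0,0],[0,0,0],[0,0,0],[0,0,0],[0,0,0]],"hand":[-1,-1,-1,-1,-1,-1,-1,-1]}'
python3 -c "
from sp import *
rep()"
```

```text
time: 21.6
eef_pos: [576.3, 80.2, 104.1]
tcp_rot: [0.322, 0.384, 0.858, 0.11]
wrist_force: [-6.0, 0.0, -2.4]
grip_width: 0.645
finger_force: 25.0
tool in spindle: x -0.9 y 0.4  roll bottom z 1.3 tilt err X,Y deg [ 0.2 -0. ] toolY ang 43.0 F(x,y,ax)  [-6.1, -0.1, 2.0] M [0.08, 1.62, -0.13] j [ 0.19 -0.43  2.23 -0.28  0.69 -0.38] 21.6 fx axis step 1mm [ 0.0032  -0.0003  -0.00383]
```

```bash
python3 -m crank '{"delta_pos":[[-0.0027,0,-0.0022],[0.0032,-0.0003,-0.0038],[0.0016,-0.0001,-0.0019],[0,0,0],[0,0,0],[0,0,0],[0,0,0],[0,0,0]],"twist":[[0,0,0],[0,0,0],[0,0,0],[0,0,0],[0,0,0],[0,0,0],[0,0,0],[0,0,0]],"hand":[-1,-1,-1,-1,-1,-1,-1,-1]}'
python3 -c "
from sp import *
rep()"
```

```text
time: 22.6
eef_pos: [576.7, 80.0, 103.7]
tcp_rot: [0.322, 0.385, 0.858, 0.11]
wrist_force: [-28.7, -1.0, 13.4]
grip_width: 0.642
finger_force: 25.0
tool in spindle: x -0.9 y 0.2  roll bottom z 0.7 tilt err X,Y deg [0.17 0.02] toolY ang 43.0 F(x,y,ax)  [-13.4, -2.7, 28.6] M [-0.62, 2.8, -0.17] j [ 0.19 -0.43  2.23 -0.28  0.69 -0.38] 22.6 fx axis step 1mm [ 0.0032  -0.0003  -0.00383]
```

It is home: contact came about 7 mm below the driver contact. I'll ease off, open and withdraw along the rod.

```bash
python3 -m crank '{"delta_pos":[[0,0,0.004],[0,0,0],[0,0,0],[0,0,0],[0,0,0],[0,0,0],[-0.02,0.0019,0.024],[-0.04,0.0037,0.048]],"twist":[[0,0,0],[0,0,0],[0,0,0],[0,0,0],[0,0,0],[0,0,0],[0,0,0],[0,0,0]],"hand":[-1,1,1,1,1,1,1,1]}'
python3 -m crank '{"delta_pos":[[-0.06,0.0056,0.072],[-0.06,0.0056,0.072],[-0.06,0.0056,0.072],[-0.06,0.0056,0.072],[-0.06,0.0056,0.072],[-0.04,0.004,0.048],[0,0,0.01],[0,0,0]],"twist":[[0,0,0],[0,0,0],[0,0,0],[0,0,0],[0,0,0],[0,0,0],[0,0,0],[0,0,0]],"hand":[1,1,1,1,1,1,1,1]}'
python3 - <<'E'
from sp import *
from ring import ring
rep()
c=cal('wrist');im=manip.grab_frame('wrist');np.savez('f7.npz',im=im,**c);p=proj(c,tip);print(p,ring(im,*p))
f=dict(np.load('f4.npz'));print('pin in f4 at z63',onz(f,25*.64,355*.64,63)); f=dict(np.load('f1.npz'))
print('pin f1',onz(f,130*.64,355*.64,63),'cup?',onz(f,162*.64,330*.64,0)); t=cal('top')
print('top',onz(t,276/3+140,298/3+130,63),tri([ray(t,276/3+140,298/3+130),ray(f,130*.64,355*.64)]))
E
```

```text
time: 23.6
eef_pos: [564.6, 81.2, 118.5]
tcp_rot: [0.322, 0.384, 0.858, 0.11]
wrist_force: [0.9, 0.5, -0.5]
grip_width: 1.0
finger_force: 0.0
time: 24.6
eef_pos: [497.1, 87.7, 201.7]
tcp_rot: [0.323, 0.384, 0.858, 0.11]
wrist_force: [0.5, -0.7, -0.5]
grip_width: 0.998
finger_force: 0.0
tool in spindle: x 0.9 y 0.4  roll bottom z 127.2 tilt err X,Y deg [ 0.14 -0.01] toolY ang 43.0 F(x,y,ax)  [0.1, -0.7, -0.7] M [-0.0, 0.31, -0.01] j [ 0.25 -0.72  2.24 -0.27  0.97 -0.4 ] 24.6 fx axis step 1mm [ 0.0032  -0.0003  -0.00383]
[250.80769646 203.20299029] [(251.17964988708496, 203.09140258789063, 19.514183044433594, 20.639535903930664)]
pin in f4 at z63 [424.89185185 108.31470982  63.        ]
pin f1 [424.44994457 107.88692864  63.        ] cup? [424.87676438 103.08837925   0.        ]
top [422.84936545 101.15422647  63.        ] (array([424.9591773 , 101.89335915,  53.69726944]), [np.float64(1.077547748253091), np.float64(1.077547748253151)])
```

The rod tip is still exactly where predicted. Now I'll untilt and go above the pin for a close look.

```bash
python3 -m crank '{"delta_pos":[[-0.046,0.011,0.01],[-0.046,0.011,0],[-0.046,0.011,0],[-0.046,0.011,0],[-0.046,0.011,-0.02],[-0.046,0.011,-0.02],[-0.046,0.011,-0.04],[-0.046,0.011,-0.04]],"twist":[[0.058,0.62,0],[0.058,0.62,0],[0.058,0.62,0],[0.058,0.62,0],[0.058,0.62,0],[0.058,0.62,0],[0.058,0.62,0],[0.058,0.62,0]],"hand":[0.3,0.3,0.3,0.3,0.3,0.3,0.3,0.3]}'
python3 - <<'E'
from sp import *
c=cal('wrist');s=manip.state();im=manip.grab_frame('wrist');np.savez('f8.npz',im=im,**c)
print(s['eef_pos'],rot().as_matrix().round(3))
u,v=proj(c,(424.5,105,63)).astype(int);print(u,v)
cr=im[v-36:v+36:3,u-36:u+36:3].astype(int);print(cr.sum(2)//3)
E
```

```text
time: 25.65
eef_pos: [423.3, 105.2, 179.0]
tcp_rot: [-0.002, 0.409, 0.913, -0.0]
wrist_force: [-0.4, -0.3, -0.7]
grip_width: 0.652
finger_force: 0.0
[423.30384358 105.22790991 179.04491696] [[-0.665  0.746 -0.009]
 [ 0.746  0.665  0.001]
 [ 0.007 -0.007 -1.   ]]
254 187
[[113 113 114 111 108 109 109 111 114  98  69  39  28  35  93 134 141 168
  142 144 144 109 183 180]
 [112 113 112 109 113 109 110 106  33  42  44  43  46  46  44  44  31 112
  112 106 112 112 101 180]
 [111 111 111 108 109 110  93  42  44  42  45  45  43  43  47  45  47  43
  113 107 107 108 107 104]
 [113 110 108 111 109 118  40  42  42  44  44  47  44  42  46  46  44  45
   39 112 107 108 111 110]
 [110 108 110 115 115  37  43  46  43  43  42  30  22  30  40  44  41  43
   46  26 111 106 111 142]
 [108 109 108 112 123  45  41  45  42  31  23  20  20  28  21  37  46  43
   44  43 112 107 112 103]
 [109 110 113 115  53  41  44  45  32  33  55  56  54  54  56  34  44  45
   47  43  74 110 110 107]
 [112 110 110 114  42  43  44  40  56  51  90  97 103 103  77  52  48  47
   43  44  43 114 110 111]
 [113 110 112 112  42
[... 895 characters left out ...]
68 168 172 111 114 110 114  90  95  94  98  90  95  96  97  92 108
  109 109 111 109 109 107]
 [169 167 168 147 111 111 112 109 112  96  94  95  93  93  91  99 111 108
  108 108 109 107 110 112]
 [166 167 171 176 113 111 108 109 110 111 113 106 107 114 109 109 109 109
  109 107 107 109 110 112]
 [164 166 167 178 113 108 110 110 110 112 112 108 112 108 108 109 108 108
  108 107 109 110 109 110]
 [166 166 167 175 111 112 107 111 111 106 109 109 110 107 108 109 106 109
  108 112 109 106 109 108]
 [167 166 167 171 143 146 105 110 105 103 109  99 174 145 140 138 144 108
  108 108 110 108 109 109]
 [166 165 166 168 169 165 167 168 168 164 166 165 161 167 166 164 162 145
  110 108 111 110 109 108]]
```

```bash
python3 - <<'E'
from h import *
f1,f4,f8=[dict(np.load(f'f{i}.npz')) for i in(1,4,8)];t=cal('top')
def disc(im,u,v,r):   # head top = the near-uniform light-grey blob about the seed
    g=cv2.GaussianBlur(im,(3,3),0);m=np.zeros((im.shape[0]+2,im.shape[1]+2),np.uint8)
    cv2.floodFill(g.copy(),m,(int(u),int(v)),0,(9,)*3,(9,)*3,cv2.FLOODFILL_FIXED_RANGE|cv2.FLOODFILL_MASK_ONLY|(255<<8))
    c=max(cv2.findContours(m[1:-1,1:-1],cv2.RETR_EXTERNAL,cv2.CHAIN_APPROX_NONE)[0],key=cv2.contourArea)
    return cv2.fitEllipse(cv2.convexHull(c))
for f,u,v in((f1,83,227),(f4,16,227),(f8,254,189)): print(disc(f['im'],u,v,20))
print(onz(f8,254.3,189.1,63),tri([ray(f8,254.3,189.1),ray(f1,83.2,227.2)]),tri([ray(f8,254.3,189.1),ray(t,232,229.3)]))
E
```

```text
((79.42845153808594, 228.93856811523438), (24.8529109954834, 29.91863441467285), 127.17321014404297)
((8.397541999816895, 229.2288055419922), (36.160888671875, 45.54817199707031), 119.19477081298828)
((253.92604064941406, 189.97869873046875), (36.24322509765625, 38.29404067993164), 83.09703063964844)
[425.52177696 104.11258395  63.        ] (array([426.40495802, 102.51784297,  54.74094516]), [np.float64(0.5294206928712177), np.float64(0.5294206928712538)]) (array([425.43811444, 102.11889006,  54.40992002]), [np.float64(1.580106428316615), np.float64(1.5801064283167396)])
```

The pin head is centred at about (254.2,189.5) in this view, so it stands at about (425.6,103.8). I'll descend and grip.

```bash
python3 -m crank '{"delta_pos":[[0.006,-0.0035,-0.05],[0.006,-0.0035,-0.1],[0,0,-0.12],[0,0,-0.12],[0,0,-0.12],[0,0,-0.1],[0,0,-0.06],[0,0,-0.03]],"twist":[[0,0.04,0],[0,0.025,0],[0,0,0],[0,0,0],[0,0,0],[0,0,0],[0,0,0],[0,0,0]],"hand":[0.3,0.3,0.3,0.3,0.3,0.3,0.3,0.3]}'
python3 -m crank '{"delta_pos":[[0,0,0],[0,0,0],[0,0,0],[0,0,0],[0,0,0],[0,0,0],[0,0,0],[0,0,0.02]],"twist":[[0,0,0],[0,0,0],[0,0,0],[0,0,0],[0,0,0],[0,0,0],[0,0,0],[0,0,0]],"hand":[-1,-1,-1,-1,-1,-1,-1,-1]}' 30
python3 -m crank '{"delta_pos":[[0,0,0.04],[0,0,0.1],[0,0,0.12],[0,0,0.12],[0,0,0.12],[0,0,0.12],[0,0,0.1],[0,0,0.05]],"twist":[[0,0,0],[0,0,0],[0,0,0],[0,0,0],[0,0,0],[0,0,0],[0,0,0],[0,0,0]],"hand":[-1,-1,-1,-1,-1,-1,-1,-1]}'
python3 - <<'E'
from sp import *
c=cal('wrist');s=manip.state();im=manip.grab_frame('wrist');np.savez('f9.npz',im=im,**c)
Rt=rot();print(s['eef_pos'],Rt.as_matrix().round(3))
u,v=proj(c,s['eef_pos']+Rt.apply([0,0,-24])).astype(int);print(u,v)
cr=im[v-48:v+48:4,u-48:u+48:4].astype(int);print(cr.sum(2)//3)
E
```

```text
time: 26.7
eef_pos: [425.6, 103.8, 39.1]
tcp_rot: [-0.004, 0.409, 0.913, -0.002]
wrist_force: [0.5, 0.0, -0.6]
grip_width: 0.647
finger_force: 0.0
time: 27.7
eef_pos: [425.3, 103.5, 43.7]
tcp_rot: [-0.005, 0.409, 0.913, -0.002]
wrist_force: [-4.2, -3.4, -3.4]
grip_width: 0.357
finger_force: 30.0
time: 28.7
eef_pos: [426.2, 104.0, 199.3]
tcp_rot: [-0.004, 0.409, 0.913, -0.001]
wrist_force: [-0.2, -0.3, -0.9]
grip_width: 0.359
finger_force: 30.0
[426.15984295 104.02554327 199.3276878 ] [[-0.666  0.746 -0.007]
 [ 0.746  0.666  0.001]
 [ 0.005 -0.004 -1.   ]]
252 259
[[185 186 181 184 186 184 187 186 118 122 120 122 123 125 146 183 114 124
  121 123 123 120 124 119]
 [186 178 183 181 187 186 184 183 181 194 110  50  58  61  46 146 184 153
  117 121 126 133 122 130]
 [159 187 159 187 187 186 185 189 102  59  63  64  60  62  62  62  61  61
  197 152 132 133 139 134]
 [122 123 125 125 112 189 191  55  61  62  64  64  62  60  61  62  59  60
   40 196 199 132 142 139]
 [105  80  85  83  72 117  54  63  63  61 102 109 111 110 112  92  63  62
   62  86 200  84  80  85]
 [ 82  83  86  85  10  95
[... 1194 characters left out ...]
14   9   6 198 194 147 100 102 103  99 100 100 100 101 101 103 102
  100 197 206 213  15  16]
 [ 52   9  11   0 202 199 198 152  99 104 104 103  99  99  99 104 105  99
  185 206 208 209   0   9]
 [ 37  35  36  32  27  27  24  29  30  32  35  34  31  34  34  32  32  31
   28  26  26  28  35  37]
 [ 44  45  47  45  45  47  46  45  47  47  43  46  48  41  46  47  48  44
   45  45  47  46  49  50]
 [ 44  47  43  47  47  46  46  43  44  47  44  44  46  47  45  44  45  44
   47  46  45  43  44  48]
 [ 49  51  52  51  51  52  52  48  48  52  48  51  53  50  50  49  49  50
   50  50  50  52  51  46]
 [ 53  55  53  55  53  50  56  53  56  54  54  53  51  50  53  54  53  55
   56  55  52  52  52  50]]
```

The pin is held (33 mm opening), with its head about 1 mm toward tool +x. I'll carry it to just above the rod's end, tilted along the rod.

```bash
python3 -m crank '{"delta_pos":[[0.035,-0.01,0.03],[0.04,-0.01,0.02],[0.045,-0.01,0],[0.048,-0.01,0],[0.048,-0.011,0],[0.048,-0.011,-0.01],[0.048,-0.011,-0.02],[0.048,-0.011,-0.02]],"twist":[[-0.058,-0.622,0],[-0.058,-0.622,0],[-0.058,-0.622,0],[-0.058,-0.622,0],[-0.058,-0.622,0],[-0.058,-0.622,0],[-0.058,-0.622,0],[-0.058,-0.622,0]],"hand":[-1,-1,-1,-1,-1,-1,-1,-1]}'
python3 - <<'E'
from sp import *
rep(-34)
E
```

```text
time: 29.75
eef_pos: [497.9, 87.1, 197.2]
tcp_rot: [0.321, 0.385, 0.859, 0.109]
wrist_force: [0.2, -0.3, -0.2]
grip_width: 0.359
finger_force: 30.0
tool in spindle: x -1.3 y 0.1  roll bottom z 163.4 tilt err X,Y deg [ 0.4 -0. ] toolY ang 43.0 F(x,y,ax)  [0.1, -0.2, -0.3] M [-0.0, 0.41, 0.04] j [ 0.25 -0.71  2.24 -0.26  0.97 -0.4 ] 29.75 fx axis step 1mm [ 0.0032  -0.0003  -0.00383]
```

```bash
python3 - <<'E'
from sp import *
from ring import ring
c=cal('wrist');s=manip.state();im=manip.grab_frame('wrist');np.savez('f10.npz',im=im,**c)
Rt=rot();p=proj(c,tip);print('tip pred',p,ring(im,*p))
print('pin tip px',proj(c,s['eef_pos']+Rt.apply([0,0,34])),'head bottom px',proj(c,s['eef_pos']+Rt.apply([0,0,-6])))
u,v=p.astype(int);print(im[v-20:v+30:2,u-24:u+24:2].astype(int).sum(2)//3)
E
```

```text
tip pred [253.73348438 206.8826456 ] []
pin tip px [251.78178547 217.39236616] head bottom px [251.17552378 243.28389603]
[[ 66  93 121 108  54  89  70  99  76  74  77  76  75  77  76  76  73  72
   79  95  78 124 126 125]
 [ 64  55  61 133  55  51  74  70  73  72  71  76  77  75  78  73  75  74
   76 100  84 125 126 126]
 [ 35  60  90  87  60  51  72  71  73  74  75  76  78  75  76  75  76  75
   74  88  85 106 129 124]
 [117 117 117  47  60  42  71  73  76  72  64 100 101  83  84  70  73  77
   76  80  78  67 129 125]
 [118 112 113  56  47  44  70  70  63 128 178 189 193 192 193 179 133  63
   75  83  60  69 125 125]
 [120 118 117  89  57  42  68  93 172 185 208 210 213 206 200 198 203 175
   98  84  41 107 123 124]
 [117 117 118 124  63  48  61 173 197 219 171 110 104 106 115 168 202 200
  203  85  48 108 121 134]
 [117 117 118 124  53  71 142 193 218 122  83 121 119 117 121  97 105 189
  208 136  88 109 126  71]
 [117 119 118 119  79  82 176 213 170  64  70  77  85  86  86  72  65 153
  201 208  94 121  72  71]
 [115 117 118 118 108  91 189 226  77  73  75  77  78  76  79  73  71
[... 847 characters left out ...]
87  53  58  58  60  58  59  60  61  62  60  58  60  61  61  60  63
   61  60  60  57  56  41]
 [149  50  60  60  60  60  58  59  61  57  58  58  61  56  62  59  61  57
   60  60  60  61  58  57]
 [ 49  59  61  62  60  59  56  79  76  82  80  89  89  90  93  93  89  71
   61  64  60  61  62  61]
 [ 58  61  62  54  56  65 119 145  94  90  95  93  92  93  92  93  94 100
   91  82  65  60  60  63]
 [ 58  58  58  69  85  89 146 134  89  89  89  91  91  91  92  92  92  95
   94  98  98  84  69  59]
 [ 61  70  85  94  91  89  87  88  94  91  91  91  92  92  94  92  91  92
   96  96  98  97  96  86]
 [ 75  90  92  93  91  92  88  92  92  94  92  88  88  91  95  92  90  93
   93  93  93  97  96  95]]
```

The rod-end ring is within half a millimetre of prediction, at about (254.6,207.4). I'll correct the offset and approach.

```bash
python3 -m crank '{"delta_pos":[[0.006,-0.005,0.0054],[0.008,-0.0007,-0.0096],[0.008,-0.0007,-0.0096],[0.008,-0.0007,-0.0096],[0.008,-0.0007,-0.0096],[0.008,-0.0007,-0.0096],[0.008,-0.0007,-0.0096],[0.008,-0.0007,-0.0096]],"twist":[[0,-0.045,0],[0,0,0],[0,0,0],[0,0,0],[0,0,0],[0,0,0],[0,0,0],[0,0,0]],"hand":[-1,-1,-1,-1,-1,-1,-1,-1]}'
python3 - <<'E'
from sp import *
rep(34)
E
```

```text
time: 30.8
eef_pos: [510.4, 85.1, 185.4]
tcp_rot: [0.322, 0.385, 0.858, 0.11]
wrist_force: [0.7, 0.5, -0.7]
grip_width: 0.36
finger_force: 30.0
tool in spindle: x 0.7 y -0.9  roll bottom z 78.4 tilt err X,Y deg [ 0.16 -0.  ] toolY ang 43.0 F(x,y,ax)  [0.0, 0.6, -1.0] M [-0.02, 0.47, 0.07] j [ 0.24 -0.68  2.24 -0.26  0.92 -0.4 ] 30.8 fx axis step 1mm [ 0.0032  -0.0003  -0.00383]
```

Now slowly into the hole: 14 mm at 2 mm per row, adjusting −0.4 in X.

```bash
python3 -m crank '{"delta_pos":[[0.0049,-0.0006,-0.009],[0.0064,-0.0006,-0.0077],[0.0064,-0.0006,-0.0077],[0.0064,-0.0006,-0.0077],[0.0064,-0.0006,-0.0077],[0.0032,-0.0003,-0.0038],[0.0032,-0.0003,-0.0038],[0,0,0]],"twist":[[0,-0.02,0],[0,0,0],[0,0,0],[0,0,0],[0,0,0],[0,0,0],[0,0,0],[0,0,0]],"hand":[-1,-1,-1,-1,-1,-1,-1,-1]}'
python3 - <<'E'
from sp import *
rep(34)
E
```

```text
time: 31.8
eef_pos: [517.6, 84.4, 176.1]
tcp_rot: [0.324, 0.384, 0.858, 0.11]
wrist_force: [-0.4, 0.5, -1.0]
grip_width: 0.36
finger_force: 30.0
tool in spindle: x 0.3 y -0.9  roll bottom z 66.5 tilt err X,Y deg [ 0.01 -0.  ] toolY ang 42.9 F(x,y,ax)  [-0.9, 0.5, -0.4] M [0.03, 0.44, 0.03] j [ 0.23 -0.65  2.25 -0.26  0.89 -0.4 ] 31.8 fx axis step 1mm [ 0.0032  -0.0003  -0.00383]
```

```bash
python3 -m crank '{"delta_pos":[[0.0064,-0.0006,-0.0077],[0.0064,-0.0006,-0.0077],[0.0064,-0.0006,-0.0077],[0.0064,-0.0006,-0.0077],[0.0064,-0.0006,-0.0077],[0.0032,-0.0003,-0.0038],[0.0032,-0.0003,-0.0038],[0,0,0]],"twist":[[0,0,0],[0,0,0],[0,0,0],[0,0,0],[0,0,0],[0,0,0],[0,0,0],[0,0,0]],"hand":[-1,-1,-1,-1,-1,-1,-1,-1]}'
python3 - <<'E'
from sp import *
rep(34)
E
```

```text
time: 32.8
eef_pos: [525.3, 83.6, 166.8]
tcp_rot: [0.324, 0.384, 0.858, 0.11]
wrist_force: [-1.1, -0.7, -2.2]
grip_width: 0.358
finger_force: 30.0
tool in spindle: x 0.2 y -1.0  roll bottom z 54.4 tilt err X,Y deg [0.01 0.  ] toolY ang 42.9 F(x,y,ax)  [-2.2, -0.6, -1.0] M [0.01, 0.49, 0.08] j [ 0.22 -0.63  2.25 -0.27  0.87 -0.4 ] 32.8 fx axis step 1mm [ 0.0032  -0.0003  -0.00383]
```

```bash
python3 -m crank '{"delta_pos":[[0.0052,-0.0006,-0.0087],[0.0064,-0.0006,-0.0077],[0.0064,-0.0006,-0.0077],[0.0064,-0.0006,-0.0077],[0.0064,-0.0006,-0.0077],[0.0064,-0.0006,-0.0077],[0.0064,-0.0006,-0.0077],[0,0,0]],"twist":[[0,0,0],[0,0,0],[0,0,0],[0,0,0],[0,0,0],[0,0,0],[0,0,0],[0,0,0]],"hand":[-1,-1,-1,-1,-1,-1,-1,-1]}'
python3 - <<'E'
from sp import *
rep(34)
E
```

```text
time: 33.8
eef_pos: [534.0, 82.8, 155.7]
tcp_rot: [0.324, 0.384, 0.858, 0.11]
wrist_force: [-0.2, -0.7, -0.0]
grip_width: 0.354
finger_force: 30.0
tool in spindle: x -0.2 y -1.0  roll bottom z 40.3 tilt err X,Y deg [0.02 0.  ] toolY ang 42.9 F(x,y,ax)  [-0.1, -0.7, 0.0] M [0.03, 0.39, 0.06] j [ 0.22 -0.59  2.25 -0.27  0.83 -0.4 ] 33.8 fx axis step 1mm [ 0.0032  -0.0003  -0.00383]
```

```bash
python3 -m crank '{"delta_pos":[[0.0032,-0.0003,-0.0038],[0.0032,-0.0003,-0.0038],[0.0032,-0.0003,-0.0038],[0.0032,-0.0003,-0.0038],[0.0032,-0.0003,-0.0038],[0.0016,-0.0001,-0.0019],[0,0,0],[0,0,0]],"twist":[[0,0,0],[0,0,0],[0,0,0],[0,0,0],[0,0,0],[0,0,0],[0,0,0],[0,0,0]],"hand":[-1,-1,-1,-1,-1,-1,-1,-1]}'
python3 - <<'E'
from sp import *
rep(34)
E
```

```text
time: 34.8
eef_pos: [537.5, 82.4, 152.4]
tcp_rot: [0.324, 0.384, 0.857, 0.11]
wrist_force: [-12.3, -1.6, 8.7]
grip_width: 0.358
finger_force: 30.0
tool in spindle: x 0.4 y -1.0  roll bottom z 35.5 tilt err X,Y deg [-0.01  0.01] toolY ang 42.9 F(x,y,ax)  [-3.8, -2.5, 14.4] M [-0.44, 1.28, 0.01] j [ 0.21 -0.58  2.24 -0.27  0.82 -0.4 ] 34.8 fx axis step 1mm [ 0.0032  -0.0003  -0.00383]
```

It has bottomed out. I'll release and withdraw along the rod.

```bash
python3 -m crank '{"delta_pos":[[0,0,0],[0,0,0],[0,0,0],[0,0,0],[0,0,0],[0,0,0],[-0.02,0.0019,0.024],[-0.04,0.0037,0.048]],"twist":[[0,0,0],[0,0,0],[0,0,0],[0,0,0],[0,0,0],[0,0,0],[0,0,0],[0,0,0]],"hand":[0.4,0.4,0.4,0.4,0.4,0.4,0.4,0.4]}'
python3 -m crank '{"delta_pos":[[-0.05,0.0047,0.06],[-0.05,0.0047,0.06],[-0.04,0.004,0.05],[-0.03,0.003,0.04],[0,0,0.03],[0,0,0],[0,0,0],[0,0,0]],"twist":[[0,0,0],[0,0,0],[0,0,0],[0,0,0],[0,0,0],[0,0,0],[0,0,0],[0,0,0]],"hand":[0.4,0.4,0.4,0.4,0.4,0.4,0.4,0.4]}'
python3 - <<'E'
from sp import *
rep(0)
c=cal('wrist');im=manip.grab_frame('wrist');np.savez('f11.npz',im=im,**c)
p=proj(c,O+92*ax);print('head top expected px',p);u,v=p.astype(int)
f=manip.state();print(im[v-30:v+30:4,u-40:u+40:4].astype(int).sum(2)//3)
# roll top-face centre and radius check: bright paper pixels
for r in (24,28,33):
  P=[O+40*ax+r*(np.cos(a)*X+np.sin(a)*Y) for a in np.radians(range(0,360,30))]
  print(r,[int(im[int(q[1]),int(q[0])].mean()) if 0<=q[1]<384 and 0<=q[0]<512 else -1 for q in (proj(c,w) for w in P)])
E
```

```text
time: 35.8
eef_pos: [525.0, 83.6, 166.2]
tcp_rot: [0.323, 0.384, 0.858, 0.11]
wrist_force: [-0.3, -0.1, -0.2]
grip_width: 0.7
finger_force: 0.0
time: 36.8
eef_pos: [491.6, 86.8, 213.5]
tcp_rot: [0.323, 0.384, 0.858, 0.11]
wrist_force: [-0.8, -0.6, -0.9]
grip_width: 0.699
finger_force: 0.0
tool in spindle: x 4.3 y -1.2  roll bottom z 146.0 tilt err X,Y deg [0.05 0.01] toolY ang 43.0 F(x,y,ax)  [-1.2, -0.6, -0.2] M [0.04, 0.36, -0.0] j [ 0.26 -0.74  2.23 -0.26  1.   -0.4 ] 36.8 fx axis step 1mm [ 0.0032  -0.0003  -0.00383]
head top expected px [248.61624201 202.34304549]
[[166 138 172 128 125  93  61  78  39  80  57  43  47  77  95 108 110 191
  190 171]
 [167 161 178 179  79  84  68 126 130 127 121 128 126  49  61 110 109 187
  191 134]
 [165 167 181 192  51  61 124 129 125 127 130 118 128 133  92 113 112 110
  189 188]
 [162 163 182 196 106 127 128 124 125 128 129 130 129 130 135  47 112 103
  183 165]
 [164 161 186 187  99 127 126 126 126 125 130 126 127 129 127 134  67 183
  190 145]
 [167 169 177 191 123 127 128 129 126 129 125 126 131 124 131 133  74 190
  189  93]
 [170 173 159 
[... 238 characters left out ...]
9]
 [175 174 176 174 178 127 128 129 130 129 126 132 132 135 132 175 168 106
  173 161]
 [172 173 174 171 174 170 124 129 130 128 130 128 130 133 160  92 106 177
  147 179]
 [172 175 172 174 175 170 163 125 127 133 131 130 131 115  97 107 147 105
  173 172]
 [175 172 177 174 175 176 173 178 179 165 155 181  90  96 108 183 104 178
  174 176]
 [175 174 174 174 174 175 175 174 171 174 180  93 104 101 184 152 179 171
  172 173]
 [176 178 174 175 172 174 175 173 175 181  97 100 108 156 140 178 173 171
  171 169]]
24 [171, 190, 193, 191, 169, 128, 137, 182, 151, 126, 130, 134]
28 [195, 195, 186, 187, 188, 123, 126, 178, 180, 126, 132, 132]
33 [146, 95, 175, 169, 85, 82, 59, 169, 172, 175, 161, 96]
```

The pin head sits over the rod end, about 1 to 3 mm down-slope as expected from the hole's play. The roll ring is at its home position, and the contact depths agree: driver contact minus home is 7 mm, and the pin bottomed. Handing in.

```bash
python3 -c "
from bench import manip
print(manip.sign_off())"
```

```text
the job is handed in; nothing more can be done
None
```

I handed the job in at about 37 s: by contact feel the slotted roll is home over the driver and the pin is bottomed out in the rod and released, but the hand-in returned no verdict.

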